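Slide a loaded bin tower back against its row

ROBOT

A 7-joint arm with a two-finger parallel gripper is mounted at the origin on the work surface. World frame = base frame: x ahead of the robot, y to its left, z up, the work surface at z = 0. Lengths are in m, angles in rad, forces in N, time in s.
With the tool pointing down it reaches from about 0.425 to 0.925 m from the base axis. Payload 6.8 kg.
Tool frame: the origin (TCP) lies midway between the tips of the shut fingers; the grasp point (between the pads) lies 19 mm behind it; z points along the fingers, y is the direction in which the jaws open and shut (so a half turn about z gives the same grasp; the last joint's range is limited). The gripper opens to 88 mm and grips with 3 to 60 N. Pads are 20 mm wide; open, the fingers measure 115 mm over their backs; the gripper's body (75 mm by 178 mm) begins 61 mm behind the grasp point.
Start: joints at [-1.21, 0.477, 0.022, 1.555, -0.011, 1.109, -0.083], TCP at [0.305, 0.602, 0.223] pointing down, gripper open.
Joint ranges: [-2.96, 2.96], [-0.34, 2.1], [-1.41, 1.46], [0.24, 2.44], [-1.37, 4.51], [0.17, 1.92], [-2.96, 2.96]. Speed limits (rad/s): [2.39, 2.39, 3.14, 3.14, 3.14, 3.14, 3.14].

INTERFACE

Orientations are given as a 3x3 rotation matrix whose columns are the frame's x, y, z axes.
In Python, from bench import * gives the robot as it stands.
- The arm moves only by the tool arm_command, never from a script. Its arguments are lists of equal length, an entry for each row: "claw": the opening, from 0 (shut) to 1 (fully open); "xyz": the shift along the tool's x, y, z in units of 2 cm (1.0 is 2 cm), a list of three; "roll": the turn about the tool's z in units of 0.08 rad (1.0 is 0.08 rad). In form: {"claw": [claw, ...], "xyz": [[tx, ty, tz], ...], "roll": [roll, ...]}. A call has 1 to 10 rows; each row shifts and turns the commanded pose from where the row before left it, along the tool's axes as they then stand; what a row does not reach is not made up. A row lasts 1/8 s, in which the tool goes at most 62.5 mm and 10.7 degrees, less where a joint would pass 70% of its speed; a pose out of reach is approached as far as the arm can. A call with a number of a shift or a turn outside -1 to 1 is refused whole. A call with a gripper value outside its range is refused whole. The fingers move at their own pace and stop on an object; the grip force is fixed at half the most. Time passes only in rows, so rows that do not move let the fingers close. It gives the time, the measured TCP pose, the force and the opening at its end, in the units of the state.
- get_state(): the state, without advancing time (a new reading comes with each control period).
- snapshot(name): name is "scene" or "top"; returns a dict with "color" (384x512x3 uint8, red, green, blue), "z_map" (384x512 float32, m along the optical axis (not along the pixel's ray), 0 where there is no reading), "camera_matrix" (3x3 intrinsics, pixels), "position" and "attitude" of the camera in the world. Camera axes: x right, y up, looking along -z (the intrinsics and any distortion apply to the point x, -y, -z); pixel columns grow to the right and rows downward; lengths in m; the calibration is good to about 2 mm. A picture is of the moment at which its call begins.
- sign_off(): hands the job in, once; it reports no verdict.
Trained networks look in a picture, given as the dict that the camera call returned (one of the last four; its "shot" number tells which), for a name from the list of things; names that differ only in an ending like _2 or _b are one class to them, and where a whole thing is asked for, a point or a joint stands for the part that bears it (a point fixed in the world has none). Each returns a list of dicts, best first, with "confidence" (0 to 1); they miss things now and then, are a little off and sometimes report something else, mostly with a low value. They report only what shows in the picture. A call takes as long as a camera call.
- search_frame(picture, target): "centre" ([x, y, z] in m, in world coordinates, good to about 4 mm: the middle of the surface that is visible of it).
- regions_of(picture, target): "mask" (384x512 bool, what is visible of it).
The state is a dict: "time": time; "joint_pos": joint angles; "dq": joint speeds; "tau": joint torques, N m; "tcp_pos": TCP position; "eef_rot": TCP orientation; "force": force on the tool from outside, world axes, zero at the start; "ft_torque": the same for the moment, N m; "width": finger opening in m.
Only numpy, scipy, OpenCV 4.12 (cv2) and the standard library are available. Lean on these libraries where they do the work, as an engineer would, in place of code of your own. Each camera call takes 0.05 s, during which the arm holds its last target.

TASK

The loose tower of three blue bins stands between two bin stacks; slide it over the bench, by pushing it with the fingertips low near its base, up against the side of the stack that has the red case on top, closing the gap, with its front in line with that stack's front. Never tip it or lift it: the jar on top must stay standing on it, and the other loose things must be left alone. Then come clear.

Things in the scene. Friction and masses are not known exactly. Their poses are not given: they have to be found in the camera images.
- tower: loose tower of three blue bins joined in one, loaded, 0.8 to 1 kg, 231 mm high with grey cover. Bins: 160 mm deep (x), 100 wide (y), 75 high, open scoop front to -x (the robot), flat upright sides to +y and -y. Origin at the centre of its underside; starts turned up to 0.2 rad. A side pushed below about 60 mm slides (4 to 7 N), above about 90 mm it tips. Lean the tool back from the tower, or the gripper's body hits the upper bins
- jar: loose jar with orange cap, 38 mm diameter, 65 mm high, standing on the tower's grey cover 231 mm above the bench; origin at the centre of its underside
- bank_red: fixed stack of two blue bins, 150 mm high, with a flat red case (30 mm) on top, left or right of the tower, turned up to 0.08 rad. Bins: 160 mm deep (x), 100 wide (y), 75 high, open scoop front to -x (the robot), flat upright sides to +y and -y. Origin at the centre of its underside. Pushed home, the tower's origin lies 100 mm from this one along this y axis, on the tower's side, same x, same heading
- bank_plain: fixed stack of two blue bins, 150 mm high, with an open cardboard tray 30 mm high on top, on the tower's other side: not the one. Same bins, origin and axes as the other stack
- screwbox: small closed cardboard box of screws, 75 x 55 x 45 mm, loose on the bench beyond the towers; origin at the centre of its underside
- coupling: loose white pipe coupling (open ring standing on end), 48 mm diameter, 45 mm high; origin at the centre of its underside
- driver: loose screwdriver with green handle lying on the robot's side of the bench; origin under it
- spanner: loose steel spanner lying on the robot's side of the bench; origin under it
- can: loose metal can, 52 mm diameter, 90 mm high, standing beyond the towers; origin at the centre of its underside
- plug: loose grey pipe plug, 36 mm diameter, 30 mm high, standing beyond the towers; origin at the centre of its underside

How it is judged:
At the end, for the whole second after the job is handed in: The tower stands flat and still beside the stack with the red case: gap at most 8 mm, fronts in line within 15 mm, turned at most 0.1 rad from it; the jar stands upright on the tower's cover (y of tower in the frame of bank_red between -0.108 and 0.108 m and x of tower in the frame of bank_red between -0.015 and 0.015 m and angle between the x axis of tower and the x axis of bank_red, either way round below 0.1 rad and angle between tower's own z axis and vertical below 0.05 rad and height (world z) of tower below 0.005 m and linear speed of tower below 0.01 m/s and angle between jar's own z axis and vertical below 0.1 rad and z of jar in the frame of tower between 0.225 and 0.24 m); the robot touches nothing.
It fails at once if the tower tips by more than 0.12 rad (7 degrees) (angle between tower's own z axis and vertical above 0.12 rad).
It fails at once if the tower is lifted more than 12 mm (height (world z) of tower above 0.012 m).
It fails at once if the jar falls over, is lifted or leaves the tower's cover (its centre more than 25 mm from where it may start) (angle between jar's own z axis and vertical above 0.3 rad or z of jar in the frame of tower above 0.245 m or z of jar in the frame of tower below 0.22 m or x of jar in the frame of tower above 0.07 m or x of jar in the frame of tower below -0.015 m or y of jar in the frame of tower above 0.045 m or y of jar in the frame of tower below -0.045 m).
It fails at once if another loose thing is moved more than 20 mm (distance of any of screwbox, coupling, driver, spanner, can, plug from where it was at the start of the episode above 0.02 m).
It also fails if it takes over 64 s, if anything falls off the work surface, if the arm or the gripper's body presses on something with over 40 N, if the wrist force passes 120 N, or if a joint passes its speed limit or range.

## Working session

There is one attempt and no reset: what is moved stays moved. The work goes in short steps, Python scripts to look and compute and a tool call to move; the robot and the scene stay as the last step left them, time stands still between calls to the robot, and variables do not carry over. Pictures are saved under pics/ and viewed, and the job is handed in when it is done.

Besides the shell and the picture viewer there is one more tool, called after ">>>" as name(argument=value, ...) on one line, values as JSON. arm_command: Moves the arm, as the interface text tells. Its arguments: {"type":"object","properties":{"claw":{"type":"array","items":{"type":"number"}},"xyz":{"type":"array","items":{"type":"array","items":{"type":"number","minimum":-1,"maximum":1}}},"roll":{"type":"array","items":{"type":"number","minimum":-1,"maximum":1}}},"required":["claw","xyz","roll"]}

```bash
mkdir -p pics; ls; cat > h.py <<'E'
from bench import *
import numpy as np, cv2
def cloud(s):
    z=s["z_map"];K=s["camera_matrix"];v,u=np.mgrid[0:384,0:512]
    x=(u-K[0,2])/K[0,0]*z;y=(v-K[1,2])/K[1,1]*z
    P=np.stack([x,-y,-z],-1)
    return P@np.array(s["attitude"]).T+np.array(s["position"])
E
python3 - <<'E'
from h import *
np.set_printoptions(precision=3,suppress=True)
st=get_state();print(st["time"],st["tcp_pos"],st["eef_rot"],st["force"],st["width"])
for n in("scene","top"):
    s=snapshot(n);cv2.imwrite(f"pics/{n}0.png",s["color"][:,:,::-1]);print(n,s["position"],s["attitude"],[k for k in s])
    print({k:s[k] for k in s if k not in("color","z_map","position","attitude")})
    P=cloud(s);np.save(n+"0.npy",P)
    for t in "tower jar bank_red bank_plain screwbox coupling driver spanner can plug".split():
        r=search_frame(s,t);print(t,[(np.array(q["centre"]),round(q["confidence"],2)) for q in r[:2]])
E
```

```text
pics
0.0 [0.305 0.602 0.222] [[-0.892  0.452 -0.001]
 [ 0.452  0.892 -0.002]
 [-0.    -0.002 -1.   ]] [0.401 0.032 0.364] 0.08764036400885798
scene [ 1.093 -0.45   0.903] [[ 0.661 -0.557  0.502]
 [ 0.75   0.486 -0.449]
 [ 0.006  0.673  0.739]] ['color', 'z_map', 'camera_matrix', 'position', 'attitude', 'shot']
{'camera_matrix': array([[397.678,   0.   , 251.717],
       [  0.   , 397.678, 188.964],
       [  0.   ,   0.   ,   1.   ]]), 'shot': 1}
tower [(array([ 0.637, -0.031,  0.165]), 0.65)]
jar [(array([0.624, 0.001, 0.277]), 0.58)]
bank_red [(array([ 0.658, -0.367,  0.179]), 0.87)]
bank_plain [(array([0.614, 0.347, 0.116]), 0.87)]
screwbox [(array([0.764, 0.058, 0.05 ]), 0.55)]
coupling [(array([ 0.762, -0.084,  0.027]), 0.8)]
driver []
spanner [(array([ 0.394, -0.134,  0.006]), 0.9)]
can [(array([0.758, 0.215, 0.074]), 0.74)]
plug [(array([ 0.733, -0.256,  0.031]), 0.6)]
top [0.517 0.006 1.212] [[-0.008  0.998 -0.06 ]
 [-1.    -0.008  0.003]
 [ 0.003  0.06   0.998]] ['color', 'z_map', 'camera_matrix', 'position', 'attitude', 'shot']
{'camera_matrix': array([[350.388,   0.   , 253.482],
       [  0.   , 350.388, 191.982],
       [  0.   ,   0.   ,   1.   ]]), 'shot': 2}
tower [(array([0.586, 0.003, 0.233]), 0.89)]
jar [(array([0.618, 0.006, 0.298]), 0.44)]
bank_red [(array([ 0.6  , -0.339,  0.177]), 0.93)]
bank_plain [(array([0.583, 0.377, 0.146]), 0.7)]
screwbox [(array([0.586, 0.378, 0.148]), 0.67), (array([0.762, 0.064, 0.045]), 0.61)]
coupling []
driver [(array([0.413, 0.096, 0.026]), 0.83)]
spanner [(array([ 0.394, -0.129,  0.005]), 0.81)]
can [(array([0.746, 0.217, 0.09 ]), 0.5)]
plug []
```

View pics/scene0.png

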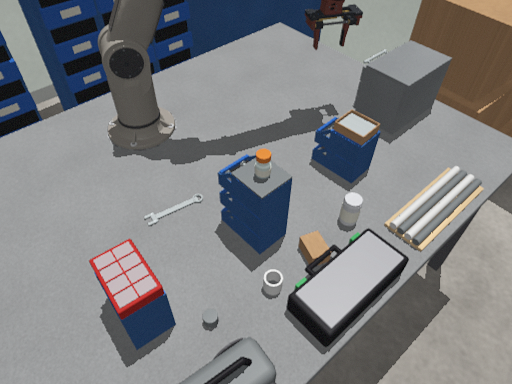

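View pics/top0.png

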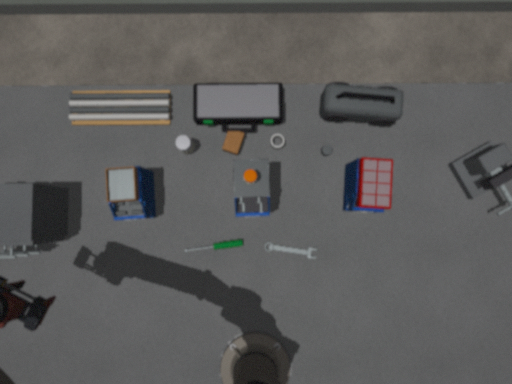

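```bash
cat > fit.py <<'E'
from h import *
np.set_printoptions(precision=3,suppress=True)
def rect(P,m):
    p=P[m][:,:2].astype(np.float32)
    (c,s,a)=cv2.minAreaRect(p); b=cv2.boxPoints((c,s,a)); return c,s,a,b,len(p)
def clean(m):
    m=m.astype(np.uint8); m=cv2.morphologyEx(m,cv2.MORPH_OPEN,np.ones((3,3),np.uint8))
    n,l,st,_=cv2.connectedComponentsWithStats(m); return l==1+np.argmax(st[1:,4])
def fits(P):
    z=P[...,2];y=P[...,1];x=P[...,0]
    out={}
    for nm,m in dict(tower=(abs(z-.231)<.005)&(abs(y)<.5)&(x>.45)&(x<.8),red=(abs(z-.180)<.005)&(x>.45)&(x<.8)&(y<-.1)).items():
        out[nm]=rect(P,clean(m)); print(nm,*out[nm])
    return out
E
python3 - <<'E'
from fit import *
for n in("top","scene"):
    print(n);fits(np.load(n+"0.npy"))
E
```

```text
top
tower (0.617841899394989, 0.007956046611070633) (0.09867022931575775, 0.10524214804172516) 89.70914459228516 [[ 0.565 -0.041]
 [ 0.67  -0.042]
 [ 0.671  0.057]
 [ 0.565  0.058]] 1137
red (0.6064012050628662, -0.3602342903614044) (0.09683921188116074, 0.14992080628871918) 85.6505126953125 [[ 0.528 -0.403]
 [ 0.677 -0.414]
 [ 0.685 -0.318]
 [ 0.535 -0.306]] 1562
scene
tower (0.6154230833053589, 0.006329629570245743) (0.10815557837486267, 0.10146063566207886) 1.1872106790542603 [[ 0.56   0.056]
 [ 0.562 -0.046]
 [ 0.671 -0.043]
 [ 0.668  0.058]] 1117
red (0.6037566661834717, -0.362820565700531) (0.09594902396202087, 0.15262505412101746) 85.63667297363281 [[ 0.524 -0.405]
 [ 0.676 -0.416]
 [ 0.683 -0.321]
 [ 0.531 -0.309]] 2505
```

The bins stand in a row: tower at about px (252,188) in the top view, red stack at (376,183), which is to -y, and plain stack at (128,190), which is to +y. I push from the +y side. The commands only turn the tool about its own z, so first I'll set the jaw axis along x, then see how a lean can be made.

>>> arm_command(claw=[1,1,1,1,1,1,1,1,1,1], xyz=[[0,0,-0.3],[0,0,-0.3],[0,0,-0.3],[0,0,-0.3],[0,0,-0.3],[0,0,-0.3],[0,0,-0.3],[0,0,-0.3],[0,0,-0.3],[0,0,-0.3]], roll=[1,1,1,1,1,1,1,1,1,1])

```text
time: 2.35
tcp_pos: [0.3049, 0.6022, 0.2829]
eef_rot: [[-0.295, 0.956, -0.0], [0.956, 0.295, 0.0], [0.0, -0.0, -1.0]]
force: [0.4, 0.2, 0.5]
width: 0.0879
```

```bash
python3 - <<'E'
from fit import *
P=np.load("top0.npy");z=P[...,2]
# +y side wall of red bank seen from top
m=(z>.03)&(z<.14)&(P[...,1]<-.2)&(P[...,1]>-.33)&(P[...,0]>.5)&(P[...,0]<.72)
q=P[m];print("red+y",len(q));
def line(q):
    vx,vy,x0,y0=cv2.fitLine(q[:,:2].astype(np.float32),cv2.DIST_HUBER,0,.003,.001).ravel();return np.array([vx,vy,x0,y0,np.arctan2(vy,vx)])
print(line(q),q.min(0),q.max(0))
P=np.load("scene0.npy");z=P[...,2]
zz=(z>.03)&(z<.14)
m=zz&(P[...,1]<-.28)&(P[...,1]>-.45)&(P[...,0]>.6)&(P[...,0]<.72);q=P[m];print("red back",len(q),line(q),q.min(0),q.max(0))
m=(z>.03)&(z<.22)&(abs(P[...,1])<.1)&(P[...,0]>.5)&(P[...,0]<.72);q=P[m];print("tower",len(q),q.min(0),q.max(0))
a=q[q[:,0]<.655];b=q[(q[:,0]>.66)&(q[:,1]>-.035)];print(line(a),line(b))
for k in(.05,.1,.15,.2):
  s=q[abs(q[:,2]-k)<.01];print(k,rect_:=cv2.minAreaRect(s[:,:2].astype(np.float32)))
E
```

```text
red+y 506
[ 0.998 -0.07   0.601 -0.31  -0.07 ] [ 0.525 -0.33   0.03 ] [ 0.72  -0.242  0.14 ]
red back 1184 [ 0.075  0.997  0.679 -0.37   1.496] [ 0.674 -0.418  0.03 ] [ 0.684 -0.319  0.14 ]
tower 3405 [ 0.508 -0.047  0.03 ] [0.719 0.061 0.22 ]
[ 1.     0.021  0.584 -0.044  0.021] [ 0.022 -1.     0.668  0.009 -1.549]
0.05 ((0.628311276435852, -0.014623671770095825), (0.23272038996219635, 0.08713030815124512), 30.474380493164062)
0.1 ((0.588574230670929, 0.006032444536685944), (0.1619185358285904, 0.10266291350126266), 1.2995004653930664)
0.15 ((0.6109932661056519, -0.02927735447883606), (0.18836389482021332, 0.08541850000619888), 33.0322151184082)
0.2 ((0.5892290472984314, 0.0053565241396427155), (0.1607833355665207, 0.1026553362607956), 1.1531988382339478)
```

>>> arm_command(claw=[1,1,1,1], xyz=[[0,0,0],[0,0,0],[0,0,0],[0,0,0]], roll=[1,1,1,0.5])

```text
time: 2.85
tcp_pos: [0.3049, 0.6022, 0.2826]
eef_rot: [[-0.021, 1.0, -0.0], [1.0, 0.021, -0.0], [-0.0, -0.0, -1.0]]
force: [-0.0, 0.9, -0.3]
width: 0.0876
```

>>> arm_command(claw=[1,1,1,1,1,1,1,1,1,1], xyz=[[-0.8,-1,0],[-0.8,-1,0],[-0.8,-1,0],[-0.8,-1,0],[-0.8,-1,0],[-0.8,-1,0],[-0.8,-1,0],[-0.8,-1,0],[-0.8,-1,0],[-0.8,-1,0]], roll=[0,0,0,0,0,0,0,0,0,0])

```text
time: 4.1
tcp_pos: [0.108, 0.4373, 0.2829]
eef_rot: [[-0.022, 1.0, 0.0], [1.0, 0.022, 0.001], [0.001, 0.0, -1.0]]
force: [-0.4, -0.8, 0.4]
width: 0.0881
```

```bash
python3 - <<'E'
from fit import *
s=get_state();print(s["time"],s["joint_pos"],s["tcp_pos"])
E
```

```text
4.1 [-1.614  0.034  0.151  1.998 -0.006  1.109 -1.438] [0.108 0.437 0.283]
```

>>> arm_command(claw=[1,1,1,1,1,1], xyz=[[-1,-1,0],[-1,-1,0],[-1,-1,0],[-1,-0.5,0],[-1,-0.5,0],[-1,0,0]], roll=[0,0,0,0,0,0])

```text
time: 4.85
tcp_pos: [0.0307, 0.3155, 0.2828]
eef_rot: [[-0.024, 1.0, 0.0], [1.0, 0.024, 0.001], [0.001, 0.0, -1.0]]
force: [-0.4, 0.5, 0.1]
width: 0.0878
```

```bash
python3 - <<'E'
from fit import *
s=get_state();print(s["time"],s["joint_pos"],s["tcp_pos"])
E
```

```text
4.85 [-1.697 -0.223  0.021  2.224  0.005  1.141 -1.655] [0.031 0.315 0.283]
```

>>> arm_command(claw=[1,1,1,1,1,1], xyz=[[-1,0,0],[-1,0,0],[-1,0,0],[-1,0,0],[-1,0,0],[-1,0,0]], roll=[0,0,0,0,0,0])

```text
time: 5.6
tcp_pos: [0.0394, 0.2348, 0.2665]
eef_rot: [[-0.021, 1.0, -0.005], [0.999, 0.021, -0.033], [-0.033, -0.005, -0.999]]
force: [-0.2, -0.5, -0.1]
width: 0.0879
```

```bash
python3 - <<'E'
from fit import *
s=get_state();print(s["time"],s["joint_pos"],s["tcp_pos"])
E
```

```text
5.6 [-1.186 -0.337 -0.341  2.329 -0.123  1.168 -1.436] [0.039 0.235 0.267]
```

>>> arm_command(claw=[1,1,1,1], xyz=[[-1,0,0],[-1,0,0],[-1,0,0],[-1,0,0]], roll=[0,0,0,0])

```text
time: 6.1
tcp_pos: [0.0506, 0.2046, 0.2444]
eef_rot: [[-0.023, 1.0, -0.015], [0.996, 0.022, -0.081], [-0.081, -0.017, -0.997]]
force: [0.2, 0.2, 1.0]
width: 0.088
```

```bash
cat > s.py <<'E'
from fit import *
s=get_state();print(s["time"],s["joint_pos"],s["tcp_pos"],s["eef_rot"][:,2])
E
python3 s.py
```

```text
6.1 [-1.153 -0.336 -0.326  2.385 -0.122  1.162 -1.381] [0.051 0.205 0.244] [-0.015 -0.081 -0.997]
```

>>> arm_command(claw=[1,1,1,1,1,1,1,1,1], xyz=[[0.7,0,-1],[0.6,0,-1],[0.6,0,-1],[0.5,0,-1],[0.5,0,-1],[0.5,0,-1],[0.5,0,-1],[0.5,0,-1],[0.5,0,-1]], roll=[0,0,0,0,0,0,0,0,0])

```text
time: 7.22
tcp_pos: [0.0511, 0.3173, 0.4167]
eef_rot: [[-0.023, 1.0, -0.015], [0.997, 0.021, -0.081], [-0.08, -0.017, -0.997]]
force: [-1.1, -0.4, -0.3]
width: 0.0876
```

```bash
python3 s.py
```

```text
7.225 [-1.149 -0.216 -0.345  1.918 -0.08   1.51  -1.453] [0.051 0.317 0.417] [-0.015 -0.081 -0.997]
```

>>> arm_command(claw=[1,1,1,1,1,1,1,1], xyz=[[-1,0,0],[-1,0,0],[-1,0,0],[-1,0,0],[-1,0,0],[-1,0,0],[-1,0,0],[-1,0,0]], roll=[0,0,0,0,0,0,0,0])

```text
time: 8.22
tcp_pos: [0.0651, 0.2247, 0.414]
eef_rot: [[-0.027, 0.999, -0.035], [0.986, 0.021, -0.164], [-0.163, -0.039, -0.986]]
force: [-0.6, -0.8, 0.7]
width: 0.088
```

```bash
python3 s.py
```

```text
8.225 [-0.993 -0.337 -0.355  2.01  -0.108  1.618 -1.291] [0.065 0.225 0.414] [-0.035 -0.164 -0.986]
```

>>> arm_command(claw=[1,1,1,1,1], xyz=[[-1,0,0],[-1,0,0],[-1,0,0],[-1,0,0],[-1,0,0]], roll=[0,0,0,0,0])

```text
time: 8.85
tcp_pos: [0.0844, 0.1896, 0.4172]
eef_rot: [[-0.032, 0.998, -0.06], [0.971, 0.017, -0.239], [-0.238, -0.066, -0.969]]
force: [-0.6, 0.7, -0.3]
width: 0.0879
```

```bash
python3 s.py
```

```text
8.85 [-0.903 -0.337 -0.348  2.016 -0.088  1.693 -1.193] [0.084 0.19  0.417] [-0.06  -0.239 -0.969]
```

>>> arm_command(claw=[1,1,1,1,1,1,1], xyz=[[0.8,-1,-0.2],[0.8,-1,-0.2],[0.8,-1,-0.2],[0.7,-1,-0.2],[0.7,-1,-0.2],[0.6,-1,-0.2],[0.6,-1,-0.2]], roll=[0,0,0,0,0,0,0])

```text
time: 9.72
tcp_pos: [-0.0574, 0.2918, 0.4299]
eef_rot: [[-0.032, 0.998, -0.06], [0.971, 0.017, -0.239], [-0.237, -0.066, -0.969]]
force: [-0.6, 0.2, -0.1]
width: 0.0878
```

>>> arm_command(claw=[1,1,1,1,1,1,1,1,1], xyz=[[-1,0,0],[-1,0,0],[-1,0,0],[-1,0,0],[-1,0,0],[-1,0,0],[-1,0,0],[-1,0,0],[-1,0,0]], roll=[0,0,0,0,0,0,0,0,0])

```text
time: 10.85
tcp_pos: [-0.0655, 0.1884, 0.4606]
eef_rot: [[-0.06, 0.997, -0.051], [0.954, 0.042, -0.298], [-0.295, -0.067, -0.953]]
force: [-0.2, -0.5, 0.8]
width: 0.0878
```

```bash
python3 s.py
```

```text
10.85 [-1.458 -0.337 -0.325  1.936 -0.216  1.813 -1.72 ] [-0.066  0.188  0.461] [-0.051 -0.298 -0.953]
```

>>> arm_command(claw=[1,1,1,1,1,1,1,1,1,1], xyz=[[1,0,0.7],[1,0,0.7],[1,0,0.7],[-1,0,0.3],[-1,0,0.3],[-1,0,0.3],[-1,0,0.3],[-1,0,0.3],[-1,0,0.3],[-1,0,0.3]], roll=[0,0,0,0,0,0,0,0,0,0])

```text
time: 12.1
tcp_pos: [-0.0757, 0.149, 0.3875]
eef_rot: [[-0.036, 0.998, -0.052], [0.925, 0.014, -0.38], [-0.378, -0.061, -0.924]]
force: [0.1, 0.5, 0.1]
width: 0.0878
```

```bash
python3 s.py
```

```text
12.1 [-1.761 -0.336 -0.167  2.122 -0.233  1.704 -1.873] [-0.076  0.149  0.388] [-0.052 -0.38  -0.924]
```

>>> arm_command(claw=[1,1,1,1,1,1,1,1,1], xyz=[[1,-0.3,-0.2],[1,-0.3,-0.2],[1,-0.3,-0.2],[-1,0,0.3],[-1,0,0.3],[-1,0,0.3],[-1,0,0.3],[-1,0,0.3],[-1,0,0.3]], roll=[0,0,0,0,0,0,0,0,0])

```text
time: 13.22
tcp_pos: [-0.1077, 0.1194, 0.378]
eef_rot: [[-0.033, 0.999, -0.038], [0.905, 0.014, -0.425], [-0.424, -0.049, -0.905]]
force: [-0.4, 0.1, -0.0]
width: 0.0876
```

```bash
python3 s.py
```

```text
13.225 [-1.608 -0.337 -0.374  2.146 -0.314  1.711 -1.895] [-0.108  0.119  0.378] [-0.038 -0.425 -0.905]
```

>>> arm_command(claw=[1,1,1,1,1,1,1,1,1,1], xyz=[[1,0.5,-0.5],[1,0.7,-0.5],[1,1,-0.5],[1,1,-0.5],[1,1,-0.5],[1,1,-0.5],[1,1,-0.5],[1,1,-0.5],[1,1,-0.5],[1,1,-0.5]], roll=[0,0,0,0,0,0,0,0,0,0])

```text
time: 14.48
tcp_pos: [0.0733, 0.3467, 0.3747]
eef_rot: [[-0.036, 0.999, -0.039], [0.905, 0.016, -0.425], [-0.423, -0.051, -0.905]]
force: [0.5, -0.2, 0.2]
width: 0.0874
```

```bash
python3 s.py
```

```text
14.475 [-1.448  0.086 -0.079  1.804 -0.014  1.691 -1.499] [0.073 0.347 0.375] [-0.039 -0.425 -0.905]
```

>>> arm_command(claw=[1,1,1,1,1,1,1,1,1,1], xyz=[[-0.2,1,0.05],[-0.2,1,0.05],[-0.2,1,0.05],[-0.3,1,0.1],[-0.3,1,0.1],[-0.3,1,0.1],[-0.3,1,0.1],[-0.3,1,0.1],[-0.3,1,0.1],[-0.3,1,0.1]], roll=[0,0,0,0,0,0,0,0,0,0])

```text
time: 15.72
tcp_pos: [0.2742, 0.293, 0.3721]
eef_rot: [[-0.036, 0.999, -0.039], [0.905, 0.016, -0.424], [-0.423, -0.051, -0.905]]
force: [0.2, -0.4, 0.1]
width: 0.0877
```

>>> arm_command(claw=[1,1,1,1,1,1,1,1,1,1], xyz=[[-0.4,1,0.1],[-0.4,1,0.1],[-0.4,1,0.1],[-0.4,1,0.1],[-0.4,1,0.1],[-0.4,1,0.1],[-0.4,1,0.1],[-0.4,1,0.1],[-0.4,1,0.1],[-0.4,1,0.1]], roll=[0,0,0,0,0,0,0,0,0,0])

```text
time: 16.98
tcp_pos: [0.476, 0.2153, 0.3777]
eef_rot: [[-0.037, 0.999, -0.04], [0.906, 0.016, -0.424], [-0.423, -0.051, -0.905]]
force: [0.0, -0.6, -0.3]
width: 0.0878
```

```bash
python3 s.py
```

```text
16.975 [-0.951  0.277  0.277  1.582  0.237  1.604 -0.673] [0.476 0.215 0.378] [-0.04  -0.424 -0.905]
```

>>> arm_command(claw=[1,1,1,1,1,1], xyz=[[-0.35,0.95,0.55],[-0.35,0.95,0.55],[-0.35,0.95,0.55],[-0.35,0.95,0.55],[-0.35,0.95,0.55],[-0.35,0.95,0.55]], roll=[0,0,0,0,0,0])

```text
time: 17.73
tcp_pos: [0.5891, 0.1529, 0.3298]
eef_rot: [[-0.039, 0.999, -0.037], [0.905, 0.02, -0.424], [-0.423, -0.05, -0.905]]
force: [-0.5, -0.3, 0.5]
width: 0.0876
```

>>> arm_command(claw=[1,1,1,1,1,1,1,1,1,1], xyz=[[0.4,0.05,1],[0.4,0.05,1],[0.4,0.05,1],[0.4,0.05,1],[0.4,0.05,1],[0.4,0.05,1],[0.4,0.05,1],[0.4,0.05,1],[0.4,0.05,1],[0.4,0.05,1]], roll=[0,0,0,0,0,0,0,0,0,0])

```text
time: 18.98
tcp_pos: [0.588, 0.141, 0.1141]
eef_rot: [[-0.039, 0.999, -0.037], [0.905, 0.02, -0.424], [-0.423, -0.05, -0.905]]
force: [-0.2, 1.0, 0.6]
width: 0.0879
```

```bash
python3 s.py; python3 - <<'E'
from fit import *
s=snapshot("scene");cv2.imwrite("pics/scene1.png",s["color"][:,:,::-1])
E
```

```text
18.975 [-0.748  0.624  0.304  1.711  0.218  1.081 -0.574] [0.588 0.141 0.114] [-0.037 -0.424 -0.905]
```

View pics/scene1.png

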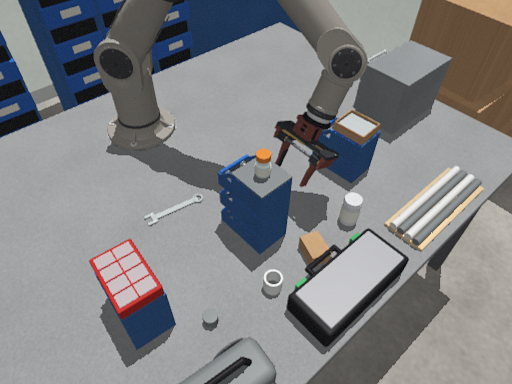

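>>> arm_command(claw=[1,1,1,1,1,1,1,1], xyz=[[0.42,0.05,0.9],[0.42,0.05,0.9],[0.42,0.05,0.9],[0.42,0.05,0.9],[-0.9,0,0.42],[-0.9,0,0.42],[-0.45,0,0.21],[0,0,0]], roll=[0,0,0,0,0,0,0,0])

```text
time: 20.02
tcp_pos: [0.5887, 0.09, 0.0364]
eef_rot: [[-0.036, 0.999, -0.037], [0.905, 0.017, -0.424], [-0.423, -0.049, -0.905]]
force: [-0.2, 0.2, -0.6]
width: 0.088
```

```bash
cat > look.py <<'E'
import sys
from fit import *
st=get_state();print(st["time"],st["tcp_pos"],"F",st["force"])
s=snapshot("scene");cv2.imwrite(f"pics/scene{sys.argv[1]}.png",s["color"][:,:,::-1])
fits(cloud(s))
E
python3 look.py 2
```

```text
20.025 [0.589 0.09  0.036] F [-0.2    0.168 -0.566]
tower (0.6156246066093445, 0.006317690014839172) (0.10817855596542358, 0.10154473781585693) 1.1070722341537476 [[ 0.561  0.056]
 [ 0.563 -0.045]
 [ 0.671 -0.043]
 [ 0.669  0.058]] 1123
red (0.6043718457221985, -0.362923264503479) (0.09583992511034012, 0.15199816226959229) 85.63655090332031 [[ 0.525 -0.405]
 [ 0.677 -0.416]
 [ 0.684 -0.321]
 [ 0.532 -0.309]] 2612
```

View pics/scene2.png

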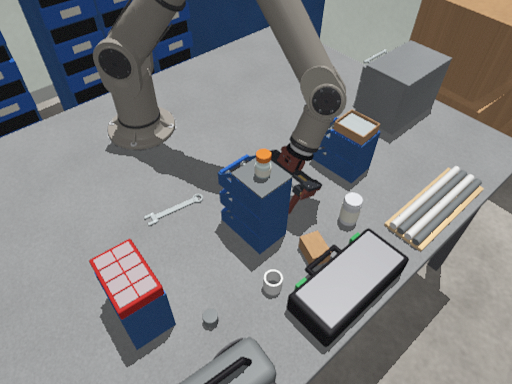

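Clear, leaning away from the tower (fingers at px (300,200)), wrist behind it. Now a slow approach to contact.

>>> arm_command(claw=[1,1,1,1,1,1], xyz=[[-0.18,0,0.085],[-0.18,0,0.085],[-0.18,0,0.085],[-0.18,0,0.085],[-0.18,0,0.085],[-0.18,0,0.085]], roll=[0,0,0,0,0,0])

```text
time: 20.82
tcp_pos: [0.5888, 0.0674, 0.0355]
eef_rot: [[-0.039, 0.999, -0.037], [0.905, 0.02, -0.424], [-0.423, -0.05, -0.905]]
force: [-0.5, -0.3, 0.1]
width: 0.088
```

>>> arm_command(claw=[1,1,1,1], xyz=[[-0.18,0,0.085],[-0.18,0,0.085],[-0.18,0,0.085],[-0.18,0,0.085]], roll=[0,0,0,0])

```text
time: 21.32
tcp_pos: [0.5899, 0.0548, 0.0354]
eef_rot: [[-0.041, 0.999, -0.034], [0.907, 0.022, -0.421], [-0.419, -0.048, -0.907]]
force: [-0.6, 7.0, 2.0]
width: 0.0876
```

```bash
python3 look.py 3
```

```text
21.325 [0.59  0.055 0.035] F [-0.596  6.999  2.029]
tower (0.6158082485198975, -0.003992721438407898) (0.10851380974054337, 0.10336669534444809) 0.778840184211731 [[ 0.561  0.047]
 [ 0.562 -0.056]
 [ 0.671 -0.055]
 [ 0.669  0.048]] 1122
red (0.6042683124542236, -0.3628263473510742) (0.09602199494838715, 0.15051022171974182) 85.64458465576172 [[ 0.526 -0.405]
 [ 0.676 -0.416]
 [ 0.683 -0.321]
 [ 0.533 -0.309]] 2578
```

>>> arm_command(claw=[1,1,1,1,1,1,1,1,1,1], xyz=[[-0.27,0.04,0.126],[-0.27,0.04,0.126],[-0.27,0.04,0.126],[-0.27,0.04,0.126],[-0.27,0.04,0.126],[-0.27,0.04,0.126],[-0.27,0.04,0.126],[-0.27,0.04,0.126],[-0.27,0.04,0.126],[-0.27,0.04,0.126]], roll=[0.03,0.03,0.03,0.03,0.03,0.03,0.03,0.03,0.03,0.03])

```text
time: 22.62
tcp_pos: [0.5984, -0.005, 0.0353]
eef_rot: [[-0.017, 0.999, -0.035], [0.907, 0.0, -0.421], [-0.421, -0.039, -0.906]]
force: [-0.4, 7.1, 5.0]
width: 0.0876
```

```bash
python3 look.py 4
```

```text
22.625 [ 0.598 -0.005  0.035] F [-0.389  7.143  4.998]
tower (0.6235018372535706, -0.06424176692962646) (0.10240156203508377, 0.10655975341796875) 89.04129791259766 [[ 0.569 -0.115]
 [ 0.676 -0.116]
 [ 0.678 -0.014]
 [ 0.571 -0.012]] 1225
red (0.6041151285171509, -0.36295562982559204) (0.09574035555124283, 0.15218082070350647) 85.6341781616211 [[ 0.525 -0.405]
 [ 0.676 -0.416]
 [ 0.684 -0.321]
 [ 0.532 -0.309]] 2625
```

View pics/scene4.png

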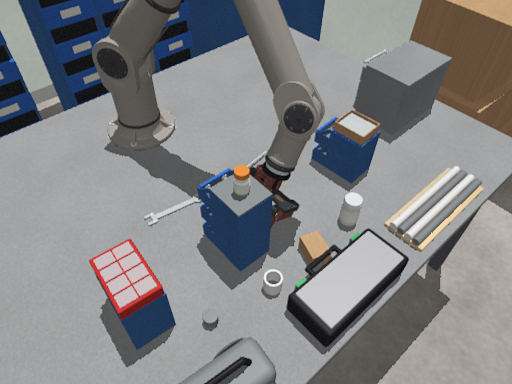

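The tower slid with the fingers, turned as planned, and the jar is upright (px (241,180)). I'll continue.

>>> arm_command(claw=[1,1,1,1,1,1,1,1,1,1], xyz=[[-0.27,0.04,0.126],[-0.27,0.04,0.126],[-0.27,0.04,0.126],[-0.27,0.04,0.126],[-0.27,0.04,0.126],[-0.27,0.04,0.126],[-0.27,0.04,0.126],[-0.27,0.04,0.126],[-0.27,0.04,0.126],[-0.27,0.04,0.126]], roll=[0.03,0.03,0.03,0.03,0.03,0.03,0.03,0.03,0.03,0.03])

```text
time: 23.92
tcp_pos: [0.6062, -0.0642, 0.0356]
eef_rot: [[0.007, 0.999, -0.034], [0.907, -0.021, -0.421], [-0.422, -0.028, -0.906]]
force: [-0.8, 8.9, 8.9]
width: 0.0875
```

>>> arm_command(claw=[1,1,1,1,1,1,1,1,1,1], xyz=[[-0.27,0.04,0.126],[-0.27,0.04,0.126],[-0.27,0.04,0.126],[-0.27,0.04,0.126],[-0.27,0.04,0.126],[-0.27,0.04,0.126],[-0.27,0.04,0.126],[-0.27,0.04,0.126],[-0.27,0.04,0.126],[-0.27,0.04,0.126]], roll=[0.03,0.03,0.03,0.03,0.03,0.03,0.03,0.03,0.03,0.03])

```text
time: 25.18
tcp_pos: [0.6128, -0.1237, 0.0359]
eef_rot: [[0.031, 0.999, -0.034], [0.906, -0.042, -0.421], [-0.422, -0.017, -0.906]]
force: [-0.5, 10.9, 13.0]
width: 0.0879
```

```bash
python3 look.py 5; python3 s.py;python3 - <<'E'
from fit import *
s=snapshot("top");cv2.imwrite("pics/top5.png",s["color"][:,:,::-1]);fits(cloud(s))
E
```

```text
25.175 [ 0.613 -0.124  0.036] F [-0.527 10.91  13.012]
tower (0.6327552795410156, -0.18436941504478455) (0.10070940852165222, 0.11263082921504974) 86.35791778564453 [[ 0.573 -0.231]
 [ 0.686 -0.238]
 [ 0.692 -0.138]
 [ 0.58  -0.131]] 1496
red (0.6042367219924927, -0.36285948753356934) (0.09594962000846863, 0.15188492834568024) 85.640869140625 [[ 0.525 -0.405]
 [ 0.676 -0.416]
 [ 0.684 -0.321]
 [ 0.532 -0.309]] 2614
25.225 [-0.396  0.697  0.372  1.844  0.292  0.736 -0.362] [ 0.613 -0.125  0.036] [-0.034 -0.422 -0.906]
tower (0.6372682452201843, -0.18277491629123688) (0.10026271641254425, 0.1060660257935524) 86.82059478759766 [[ 0.582 -0.23 ]
 [ 0.687 -0.236]
 [ 0.693 -0.136]
 [ 0.587 -0.13 ]] 1111
red (0.6065560579299927, -0.35982662439346313) (0.09765219688415527, 0.15008382499217987) 85.69966888427734 [[ 0.528 -0.403]
 [ 0.678 -0.414]
 [ 0.685 -0.317]
 [ 0.535 -0.306]] 1567
```

View pics/scene5.png

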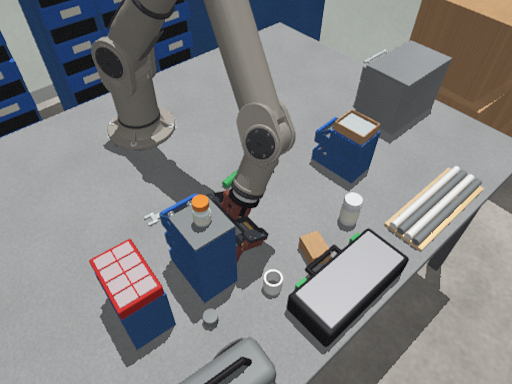

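Tower is at about (0.610, -0.182), 78 mm from home with its front aligned, jar upright at px (201,210). There's some downward rubbing (Fz 13 N), so I'll ease it slightly while going on.

>>> arm_command(claw=[1,1,1,1,1,1,1,1,1,1], xyz=[[-0.27,0,0.115],[-0.27,0,0.115],[-0.27,0,0.115],[-0.27,0,0.115],[-0.27,0,0.115],[-0.27,0,0.115],[-0.27,0,0.12],[-0.27,0,0.12],[-0.27,0,0.12],[-0.27,0,0.12]], roll=[0.02,0.02,0.02,0.02,0.02,0.02,0.02,0.02,0.02,0.02])

```text
time: 26.52
tcp_pos: [0.6091, -0.1836, 0.0367]
eef_rot: [[0.047, 0.998, -0.035], [0.905, -0.057, -0.422], [-0.423, -0.011, -0.906]]
force: [0.9, 7.6, 2.7]
width: 0.0882
```

```bash
python3 look.py 6;python3 - <<'E'
from fit import *
s=snapshot("top");cv2.imwrite("pics/top6.png",s["color"][:,:,::-1]);fits(cloud(s))
E
```

```text
26.525 [ 0.609 -0.184  0.037] F [0.945 7.618 2.703]
tower (0.6288368701934814, -0.24448417127132416) (0.10078338533639908, 0.11178185790777206) 85.38739776611328 [[ 0.569 -0.29 ]
 [ 0.68  -0.299]
 [ 0.689 -0.199]
 [ 0.577 -0.19 ]] 1643
red (0.6040725708007812, -0.3628985583782196) (0.09585411101579666, 0.1515543907880783) 85.64885711669922 [[ 0.525 -0.405]
 [ 0.676 -0.416]
 [ 0.683 -0.321]
 [ 0.532 -0.309]] 2601
tower (0.6329120993614197, -0.2430165708065033) (0.09996068477630615, 0.10613779723644257) 85.77085876464844 [[ 0.576 -0.289]
 [ 0.682 -0.297]
 [ 0.69  -0.197]
 [ 0.584 -0.189]] 1091
red (0.6063612699508667, -0.35995519161224365) (0.09684880822896957, 0.14954140782356262) 86.18982696533203 [[ 0.529 -0.403]
 [ 0.678 -0.413]
 [ 0.684 -0.317]
 [ 0.535 -0.307]] 1574
```

View pics/scene6.png

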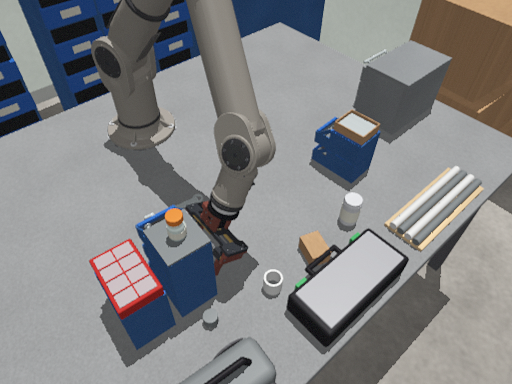

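18 mm to go, heading and front aligned, plug (px (210,317)) clear behind. I'll push slowly to contact.

>>> arm_command(claw=[1,1,1,1,1,1], xyz=[[-0.113,0.01,0.052],[-0.113,0.01,0.052],[-0.113,0.01,0.052],[-0.113,0.01,0.052],[-0.113,0.01,0.052],[-0.113,0.01,0.052]], roll=[0,0,0,0,0,0])

```text
time: 27.38
tcp_pos: [0.6091, -0.1986, 0.0367]
eef_rot: [[0.047, 0.998, -0.035], [0.905, -0.058, -0.422], [-0.424, -0.012, -0.906]]
force: [0.3, 8.2, 3.6]
width: 0.0879
```

>>> arm_command(claw=[1,1], xyz=[[-0.09,0,0.042],[-0.045,0,0.021]], roll=[0,0])

```text
time: 27.62
tcp_pos: [0.609, -0.2017, 0.0367]
eef_rot: [[0.047, 0.998, -0.035], [0.905, -0.058, -0.422], [-0.424, -0.012, -0.906]]
force: [1.1, 8.2, 4.0]
width: 0.0876
```

```bash
python3 look.py 7;python3 - <<'E'
from fit import *
s=snapshot("top");cv2.imwrite("pics/top7.png",s["color"][:,:,::-1]);fits(cloud(s))
E
```

```text
27.625 [ 0.609 -0.202  0.037] F [1.113 8.203 3.996]
tower (0.6301293969154358, -0.2626067101955414) (0.10037644952535629, 0.1082848384976387) 85.93185424804688 [[ 0.573 -0.309]
 [ 0.681 -0.317]
 [ 0.688 -0.216]
 [ 0.58  -0.209]] 1690
red (0.6042063236236572, -0.3628632426261902) (0.09593561291694641, 0.15229050815105438) 85.63822174072266 [[ 0.525 -0.405]
 [ 0.676 -0.416]
 [ 0.684 -0.321]
 [ 0.532 -0.309]] 2583
tower (0.6324294805526733, -0.26019924879074097) (0.10023417323827744, 0.1056729331612587) 85.61589050292969 [[ 0.576 -0.306]
 [ 0.681 -0.314]
 [ 0.689 -0.214]
 [ 0.584 -0.206]] 1082
red (0.6064192652702332, -0.3626558482646942) (0.0919642522931099, 0.1502571552991867) 85.4340591430664 [[ 0.528 -0.403]
 [ 0.678 -0.414]
 [ 0.685 -0.323]
 [ 0.535 -0.311]] 1365
```

>>> arm_command(claw=[1,1,1], xyz=[[-0.045,0,0.021],[-0.045,0,0.021],[0,0,0]], roll=[0,0,0])

```text
time: 28.1
tcp_pos: [0.609, -0.2034, 0.0368]
eef_rot: [[0.047, 0.998, -0.035], [0.905, -0.058, -0.422], [-0.423, -0.012, -0.906]]
force: [-0.2, 7.9, 4.9]
width: 0.0876
```

>>> arm_command(claw=[1,1,1], xyz=[[-0.045,0,0.021],[-0.045,0,0.021],[0,0,0]], roll=[0,0,0])

```text
time: 28.48
tcp_pos: [0.6091, -0.2036, 0.0366]
eef_rot: [[0.047, 0.998, -0.035], [0.905, -0.057, -0.421], [-0.422, -0.012, -0.907]]
force: [-1.1, 13.4, 8.0]
width: 0.0876
```

Force rose to 13 N with the tip stopped, so the tower is against the stack. Backing off.

>>> arm_command(claw=[1,1,1,1,1,1,1,1,1], xyz=[[0.045,0,-0.021],[0.09,0,-0.042],[0.18,0,-0.085],[0.3,0,-0.14],[0.4,0,-0.19],[0.6,0,-0.28],[0.9,0,-0.42],[0.9,0,-0.42],[0.9,0,-0.42]], roll=[0,0,0,0,0,0,0,0,0])

```text
time: 29.6
tcp_pos: [0.6138, -0.1107, 0.0365]
eef_rot: [[0.048, 0.998, -0.036], [0.904, -0.059, -0.424], [-0.425, -0.013, -0.905]]
force: [-0.4, 0.4, -1.0]
width: 0.0879
```

```bash
python3 look.py 8;python3 - <<'E'
from fit import *
s=snapshot("top");cv2.imwrite("pics/top8.png",s["color"][:,:,::-1]);P=cloud(s);fits(P)
s=snapshot("scene");P=cloud(s);z=P[...,2]
def line(q):
    vx,vy,x0,y0=cv2.fitLine(q[:,:2].astype(np.float32),cv2.DIST_HUBER,0,.003,.001).ravel();return np.array([vx,vy,x0,y0,np.arctan2(vy,vx)])
zz=(z>.05)&(z<.14)&(P[...,0]>.64)&(P[...,0]<.71)
for a,b in((-.405,-.33),(-.295,-.225)):
    q=P[zz&(P[...,1]>a)&(P[...,1]<b)];print(len(q),line(q))
E
```

```text
29.6 [ 0.614 -0.111  0.037] F [-0.369  0.438 -0.993]
tower (0.6306815147399902, -0.26427939534187317) (0.10030866414308548, 0.10784943401813507) 85.7677001953125 [[ 0.573 -0.31 ]
 [ 0.681 -0.318]
 [ 0.688 -0.218]
 [ 0.581 -0.21 ]] 1703
red (0.6044551134109497, -0.3629249036312103) (0.09585093706846237, 0.15133854746818542) 85.64227294921875 [[ 0.525 -0.405]
 [ 0.676 -0.416]
 [ 0.684 -0.321]
 [ 0.533 -0.309]] 2576
tower (0.6325479745864868, -0.26153093576431274) (0.10060295462608337, 0.10575813800096512) 85.96558380126953 [[ 0.576 -0.308]
 [ 0.682 -0.315]
 [ 0.689 -0.215]
 [ 0.583 -0.208]] 1082
red (0.6063769459724426, -0.362399160861969) (0.08930443227291107, 0.14994952082633972) 85.92366790771484 [[ 0.528 -0.402]
 [ 0.678 -0.412]
 [ 0.684 -0.323]
 [ 0.535 -0.313]] 1349
750 [ 0.075  0.997  0.679 -0.368  1.495]
599 [ 0.071  0.997  0.683 -0.26   1.5  ]
```

View pics/scene8.png

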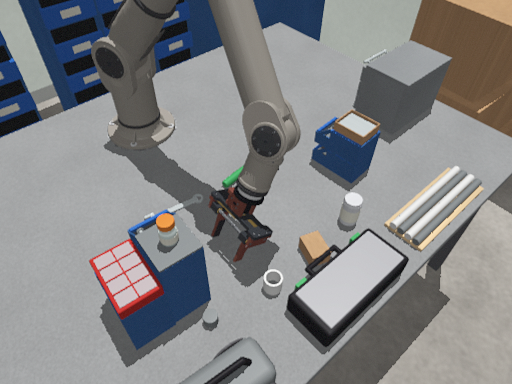

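View pics/top8.png

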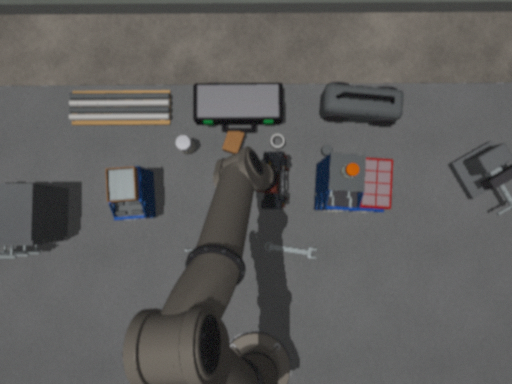

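The tower is flush (offset about 100 mm along the stack's y, fronts within 4 mm, heading within 0.01 rad), with the jar upright at px (166,230). I'll rise clear.

>>> arm_command(claw=[1,1,1,1,1,1,1,1,1,1], xyz=[[-0.2,0,-0.45],[-0.35,0,-0.9],[-0.35,0,-0.9],[-0.35,0,-0.9],[-0.35,0,-0.9],[-0.35,0,-0.9],[-0.35,0,-0.9],[-0.35,0,-0.9],[-0.35,0,-0.9],[-0.35,0,-0.9]], roll=[0,0,0,0,0,0,0,0,0,0])

```text
time: 31.0
tcp_pos: [0.6165, -0.1007, 0.2211]
eef_rot: [[0.049, 0.998, -0.037], [0.904, -0.06, -0.424], [-0.426, -0.013, -0.905]]
force: [0.4, 0.6, -0.5]
width: 0.088
```

>>> arm_command(claw=[1,1,1,1,1,1], xyz=[[0,0,-0.8],[0,0,-0.8],[0,0,-0.8],[0,0,-0.4],[0,0,0],[0,0,0]], roll=[0,0,0,0,0,0])

```text
time: 31.75
tcp_pos: [0.6182, -0.0773, 0.27]
eef_rot: [[0.049, 0.998, -0.038], [0.903, -0.06, -0.424], [-0.426, -0.014, -0.905]]
force: [0.0, -0.5, 0.1]
width: 0.0879
```

```bash
python3 look.py 9;python3 - <<'E'
from fit import *
for n in("scene","top"):
    s=snapshot(n)
    for t in "jar screwbox coupling driver spanner can plug".split():
        r=search_frame(s,t);print(n,t,[(np.array(q["centre"]),round(q["confidence"],2)) for q in r[:2]])
E
```

```text
31.75 [ 0.618 -0.077  0.27 ] F [ 0.021 -0.453  0.149]
tower (0.6290919780731201, -0.2641921043395996) (0.10026004165410995, 0.11014104634523392) 85.99848937988281 [[ 0.571 -0.31 ]
 [ 0.681 -0.318]
 [ 0.688 -0.218]
 [ 0.578 -0.21 ]] 1707
red (0.6038028597831726, -0.3628402054309845) (0.09591919183731079, 0.15276338160037994) 85.63693237304688 [[ 0.524 -0.405]
 [ 0.676 -0.416]
 [ 0.684 -0.321]
 [ 0.531 -0.309]] 2570
scene jar [(array([ 0.638, -0.269,  0.284]), 0.58)]
scene screwbox [(array([0.759, 0.058, 0.045]), 0.72)]
scene coupling [(array([ 0.766, -0.084,  0.028]), 0.85)]
scene driver [(array([0.417, 0.086, 0.024]), 0.57)]
scene spanner [(array([ 0.399, -0.101,  0.004]), 0.53)]
scene can [(array([0.757, 0.216, 0.069]), 0.97)]
scene plug [(array([ 0.735, -0.257,  0.03 ]), 0.55)]
top jar [(array([ 0.632, -0.255,  0.294]), 0.57), (array([0.753, 0.23 , 0.09 ]), 0.55)]
top screwbox []
top coupling []
top driver []
top spanner [(array([ 0.395, -0.131,  0.007]), 0.6)]
top can []
top plug [(array([ 0.735, -0.249,  0.03 ]), 0.49)]
```

View pics/scene9.png

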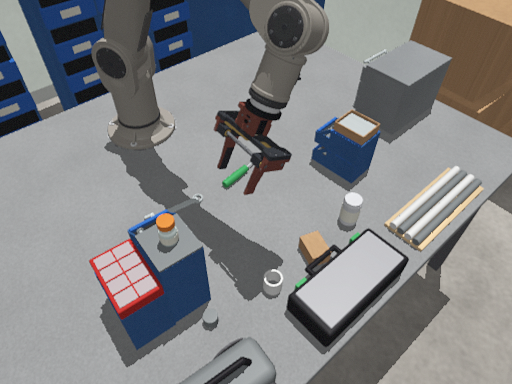

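All loose things are in place. The scene view's spanner shift comes from it being partly hidden there; the top view agrees with the start. Handing in.

```bash
python3 -c "
from bench import *
print(sign_off())"
```

```text
the job is handed in; nothing more can be done
None
```

The tower now stands against the side of the red-case stack, with the jar upright on top. I handed the job in with the arm well clear, at about 32 s of the 64 s allowed. Sign-off gives no verdict.

**How it was done:** The move command has no tilt, so I pressed the tool against the arm's inner reach limit until it leaned about 25° back from the tower. I then pushed the tower about 0.27 m with both open fingertips, 36 mm above the bench, turning it gradually to the stack's heading. The push stopped when the force rose to 13 N with the tip held still. I backed off and raised the arm clear.

**Last checks:**

| Check | Measured | Limit |
|---|---|---|
| Tower to stack, centre to centre along the stack's y | about 100 mm (no measurable gap) | 108 mm |
| Fronts in line | within about 4 mm | 15 mm |
| Heading difference | about 0.005 rad | 0.1 rad |
| Force on the tool | about 0 N | must touch nothing |

- **Loose things:** screwbox, coupling, can, plug and driver were found within about 10 mm of where they started.
- **Disagreement:** the scene camera put the spanner about 33 mm away from its starting place, but the tower was partly hiding it in that view. The top camera put it within 3 mm.
- **Not confirmed from above:** the top camera did not find the screwbox, coupling, driver or can in the last check, so those rest on the scene camera alone.

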